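# Set the tray's divider dial and load the long bay

### The arm

A 7-joint arm with a two-finger parallel gripper is mounted at the origin on a cart in front of the work surface, level with it; the furniture and walls round the work are solid. World frame = base frame: x ahead of the robot, y to its left, z up, the work surface at z = 0. Lengths are in mm, angles in rad, forces in N, time in s.
With the tool pointing down it reaches from about 400 to 875 mm from the base axis. Payload 4.4 kg.
Tool frame: the origin (TCP) lies between the finger pads, 19 mm behind the fingertips; this is the grasp point; z points along the fingers, y is the line along which they close (so a half turn about z gives the same grasp; the last joint's range is limited). The gripper opens to 85 mm and grips with 20 to 120 N. Pads are 22 mm wide; open, the fingers measure 114 mm over their backs; the gripper's body (76 mm by 85 mm) begins 54 mm behind the grasp point. The pads swing forward as they close: fully open they stand 13 mm farther back than shut.
Start: joints at [-0.066, 0.628, 0.038, 1.517, -0.027, 0.996, -0.02], TCP at [650.013, 0.026, 250.013] pointing down, gripper open.
Joint ranges: [-3.06, 3.06], [-0.37, 2.12], [-1.25, 1.32], [0.18, 2.47], [-1.1, 4.24], [0.23, 1.98], [-2.94, 2.94]. Speed limits (rad/s): [2.57, 2.57, 3.14, 3.14, 3.14, 3.14, 3.14].

### API

Orientations are given as [roll, pitch, yaw] about the fixed x, y, z axes, in that order (R = Rz(yaw) Ry(pitch) Rx(roll)).
In Python, from cell import readout, optics, order gives the robot as it stands.
- The arm moves only by the shell command python3 -m jog 'ROWS'. ROWS is a JSON object of lists of equal length, an entry for each row: "claw": the opening, from 0 (shut) to 1 (fully open); "xyz": the shift along the tool's x, y, z each as a share of 0.1 m, from -1 to 1, a list of three; "twist": the turn, a rotation vector about the tool's x, y, z each as a share of 180 degrees, from -1 to 1, a list of three. A call has 1 to 12 rows; each row shifts and turns the commanded pose from where the row before left it, along the tool's axes as they then stand; what a row does not reach is not made up. A row lasts 1/8 s, in which the tool goes at most 62.5 mm and 10.7 degrees, less where a joint would pass 70% of its speed; a pose out of reach is approached as far as the arm can. A call with a number of a shift or a turn outside -1 to 1 is refused whole. A call with a gripper value outside its range is refused whole. The fingers move at their own pace and stop on an object; the grip force is fixed at half the most. Time passes only in rows, so rows that do not move let the fingers close. It gives the time, the measured TCP pose, the force, the opening and the grip force at its end, in the units of the state.
- readout.read_state(): the state, without advancing time (a new reading comes with each control period).
- optics.get_image(name): name is "scene" or "side" or "wrist"; returns a dict with "color" (384x512x3 uint8, red, green, blue), "fovy" (degrees; the focal length in pixels is half the picture's height over the tangent of half this angle, whatever the lens; pixels are square), "cx", "cy" (the principal point, pixels), "view" (4x4, takes a point from world to camera coordinates). Camera axes: x right, y up, looking along -z (the intrinsics and any distortion apply to the point x, -y, -z); pixel columns grow to the right and rows downward; lengths in mm; the calibration is good to about 2 mm. A picture is of the moment at which its call begins. There is no depth.
- order.finish_job(): hands the job in; it is judged then, once.
Trained networks look in the newest picture that a camera, given by its name, has taken for a name from the list of things; names that differ only in an ending like _2 or _b are one class to them, and where a whole thing is asked for, a point or a joint stands for the part that bears it (a point fixed in the world has none). Each returns a list of dicts, best first, with "score" (0 to 1); they miss things now and then, are a little off and sometimes report something else, mostly with a low value. They report only what shows in the picture. A call takes as long as a camera call. They do not tell look-alikes from the thing itself.
- optics.boxes_of(camera, label): "rect" ([left, top, width, height] in pixels, round what is visible of it).
The state is a dict: "clock": time; "qpos": joint angles; "qd": joint speeds; "tau": joint torques, N m; "eef_pos": TCP position; "tool_rot": TCP orientation; "force": force on the tool from outside, world axes, zero at the start; "torque": the same for the moment, N m; "width": finger opening in mm; "gripper_force": force on a finger pad.
Only numpy, scipy, OpenCV 4.12 (cv2) and the standard library are available. Lean on these libraries where they do the work, as an engineer would, in place of code of your own. Each camera call takes 0.05 s, during which the arm holds its last target. There are 200 camera calls.

### The job

The orange divider of the grey parts tray is driven by the numbered dial at the tray's left end, as you face it. Turn the dial until the 7 stands squarely in its little window, so that the bay at the right is long enough, then lay the wooden-handled scraper with the rusty blade flat on the floor of that right bay, lengthwise, and let go. Leave the wooden block as it lies in the left bay and do not disturb the red-handled scraper.

Things in the scene. Friction and masses are not known exactly. Their poses are not given: they have to be found in the camera images.
- tray: Fixed grey tray, long in y. Origin under the middle of the tray part, on the table; at yaw 0 x points away from the robot, y to its left. Floor top z 5 mm; inside x -60 to 60, y -160 to 160 mm; walls 6 mm thick, tops z 30 mm. Outside the +x wall a 16 mm wide screw cover, with a black carriage on it up to z 34 mm. The tilted dial head, up to z 135 mm, stands beyond the +y end, centred at y 254 mm.
- bay_mid (a point): Fixed to the tray: point on its floor (x 0, y -65 mm, z 5 mm of the tray) that is the middle of the right bay when the dial stands on 7. The right bay runs from y -160 mm to the divider; at 7 it is 190 mm long (y -160 to 30) and 120 mm wide. Axes as the tray.
- knob_grip (a point): On the dial's axis, 26 mm above the dial head's face: a good TCP point for gripping the round black fluted knob, diameter 46 mm, from 3 to 43 mm above the face. z points out of the face along the axis (30 degrees off vertical, leaning to the tray's -x, towards the robot), x up the slope, y left. The face is 156 x 156 mm, flat but for a 1.5 mm rim round the window.
- window (a point): Centre of the window in the dial head's face, 50 mm up the slope from the dial's axis, 30 mm up the slope by 28 mm, black rim with a red mark on either side; behind it a white wheel carries the numerals 0 to 9 in black. Axes as knob_grip.
- dial (a joint): Dial angle, rad; grows as the knob turns clockwise seen from above it (about -z of knob_grip). Numeral n is centred in the window at n x 0.6283 (7 at 4.398); stops at -0.12 and 5.77. It starts between 0 and 1.9. Friction about 0.15 N m, light damping; it stays where left. Needs more turn than a wrist makes in one grasp. Each numeral up moves the divider 15 mm to the tray's +y.
- divider_top (a point): Middle of the top edge of the orange divider, z 34 mm of the tray: an upright panel 8 mm thick across the tray that slides along its y as the dial turns. The right bay is 85 mm + 15 mm x numeral long.
- scraper_old: Loose scraper with wooden handle and broad rusty blade, 165 mm long, 0.1 kg (varies). Origin at mid-length, underside; y along it to the handle's end. Handle: y -8 to 82 mm, 24 wide, 17 high; blade: y -82 to -36, 40 wide, 2 thick, at z 9. Starts with y towards the robot. Rests on its handle, blade clear of the table; centre of mass near y +30. May lie either way round in the bay.
- block_wood: Pine offcut 45 x 100 x 35 mm, loose, lying lengthwise in the left bay near its left end wall. Origin at the centre of its underside. With the dial on 7 the divider stops some 15 mm short of it; at 9 it would be shoved.
- scraper_red: Scraper with red handle, 34 x 180 x 18 mm, loose, lying about 115 mm beside the wooden-handled one (which of the two is farther right varies). Origin at the centre of its underside; y along it, towards the handle's end.
- scraper_mid (a point): Middle of the wooden-handled scraper's length, on its long axis, 9 mm above its underside. When it lies flat in the tray this point is 9 mm above the tray's floor. Axes as scraper_old.
There are look-alikes about, which are no part of the job. Leave any yellow look-alike of the scraper_old alone.

How it is judged:
By the outcome, as a careful person would: the job done as asked, in the order asked, and still so for the second after the job is handed in, with the robot touching nothing.
It also fails if it takes over 67 s, if anything falls off the work surface, if the arm or the gripper's body presses on something with over 40 N, if the wrist force passes 120 N, or if a joint passes its speed limit or range.

## Working session

There is one attempt and no reset: what is moved stays moved. The work goes in short steps, Python scripts to look and compute and a shell command to move; the robot and the scene stay as the last step left them, time stands still between calls to the robot, and variables do not carry over. Pictures are saved under pics/ and viewed, at most 10 in all, crops included, and the job is handed in when it is done.

```bash
mkdir -p pics; ls
cat > h.py <<'E'
import numpy as np,cv2
from cell import readout,optics,order
def cap(n):
    return optics.get_image(n)
def proj(im,P):
    V=np.array(im["view"]);h=im["color"].shape[0];f=h/2/np.tan(np.radians(im["fovy"])/2)
    p=V[:3,:3]@np.asarray(P,float)+V[:3,3]
    return np.array([im["cx"]+f*p[0]/-p[2],im["cy"]+f*(-p[1])/-p[2]])
def ray(im,uv):
    V=np.array(im["view"]);h=im["color"].shape[0];f=h/2/np.tan(np.radians(im["fovy"])/2)
    d=np.array([(uv[0]-im["cx"])/f,-(uv[1]-im["cy"])/f,-1.])
    R=V[:3,:3];return -R.T@V[:3,3],(R.T@d)/np.linalg.norm(d)
def onz(im,uv,z):
    c,d=ray(im,uv);return c+d*(z-c[2])/d[2]
def tri(*a):
    A=np.zeros((3,3));b=np.zeros(3)
    for im,uv in a:
        c,d=ray(im,uv);M=np.eye(3)-np.outer(d,d);A+=M;b+=M@c
    X=np.linalg.solve(A,b)
    return X,[np.linalg.norm(np.cross(X-ray(im,uv)[0],ray(im,uv)[1])) for im,uv in a]
def save(im,n,crop=None,s=1):
    c=im["color"][:,:,::-1]
    if crop: x,y,w,h=crop;c=c[y:y+h,x:x+w]
    cv2.imwrite("pics/"+n,cv2.resize(c,None,fx=s,fy=s,interpolation=cv2.INTER_CUBIC))
E
python3 - <<'E'
from h import *
import pickle
d={}
for n in ["scene","side","wrist"]:
    im=cap(n);d[n]=im
    print(n,{k:np.round(v,2).tolist() for k,v in im.items() if k!="color"})
    for l in ["tray","knob_grip","divider_top","scraper_old","scraper_red","block_wood","window"]:
        print(l,[(np.round(b["rect"]).tolist(),round(b["score"],2)) for b in optics.boxes_of(n,l)[:4]])
pickle.dump(d,open("d0.pkl","wb"))
cv2.imwrite("pics/a.png",cv2.resize(np.vstack([d["scene"]["color"],d["side"]["color"]])[:,:,::-1],(400*2,600*2//2)) if 0 else np.hstack([d["scene"]["color"],d["side"]["color"]])[:,:,::-1][:, :800] if 0 else d["scene"]["color"][:,:,::-1])
save(d["scene"],"a.png",s=1.5); save(d["side"],"b.png",s=1.5)
E
```

```text
pics
scene {'fovy': 55.06, 'cx': 252.11, 'cy': 197.41, 'view': [[0.87, -0.49, -0.01, -536.81], [0.31, 0.54, 0.78, -225.9], [-0.37, -0.69, 0.62, -1068.34], [0.0, 0.0, 0.0, 1.0]]}
tray [([162.0, 136.0, 111.0, 115.0], 0.88)]
knob_grip [([165.0, 138.0, 49.0, 50.0], 0.9)]
divider_top [([217.0, 204.0, 35.0, 21.0], 0.55), ([235.0, 270.0, 57.0, 30.0], 0.44)]
scraper_old [([287.0, 222.0, 48.0, 21.0], 0.82), ([238.0, 268.0, 55.0, 28.0], 0.56)]
scraper_red [([268.0, 282.0, 57.0, 48.0], 0.98)]
block_wood [([164.0, 134.0, 51.0, 54.0], 0.62), ([192.0, 182.0, 26.0, 26.0], 0.59)]
window [([162.0, 133.0, 52.0, 53.0], 0.62)]
side {'fovy': 46.45, 'cx': 260.27, 'cy': 192.01, 'view': [[0.99, -0.11, 0.02, -589.07], [0.04, 0.52, 0.85, -72.89], [-0.1, -0.85, 0.52, -1337.22], [0.0, 0.0, 0.0, 1.0]]}
tray [([199.0, 124.0, 73.0, 117.0], 0.75), ([194.0, 272.0, 68.0, 9.0], 0.37)]
knob_grip [([200.0, 125.0, 47.0, 45.0], 0.62)]
divider_top [([216.0, 203.0, 48.0, 8.0], 0.77)]
scraper_old [([192.0, 270.0, 69.0, 9.0], 0.77), ([289.0, 230.0, 47.0, 37.0], 0.6)]
scraper_red [([206.0, 294.0, 77.0, 27.0], 0.55)]
block_wood [([213.0, 171.0, 16.0, 28.0], 0.55)]
window [([201.0, 123.0, 48.0, 50.0], 0.77)]
wrist {'fovy': 61.24, 'cx': 254.55, 'cy': 193.01, 'view': [[1.0, 0.0, -0.0, -650.24], [-0.0, 0.95, -0.33, 42.57], [-0.0, 0.33, 0.95, -380.22], [0.0, 0.0, 0.0, 1.0]]}
tray [([17.0, 0.0, 209.0, 285.0], 0.56)]
knob_grip [([86.0, 169.0, 125.0, 33.0], 0.69)]
divider_top [([87.0, 172.0, 125.0, 28.0], 0.74)]
scraper_old [([161.0, 360.0, 31.0, 23.0], 0.76), ([262.0, 260.0, 75.0, 96.0], 0.63)]
scraper_red [([40.0, 0.0, 85.0, 104.0], 0.68)]
block_wood [([40.0, 1.0, 85.0, 99.0], 0.94)]
window []
```

View pics/a.png

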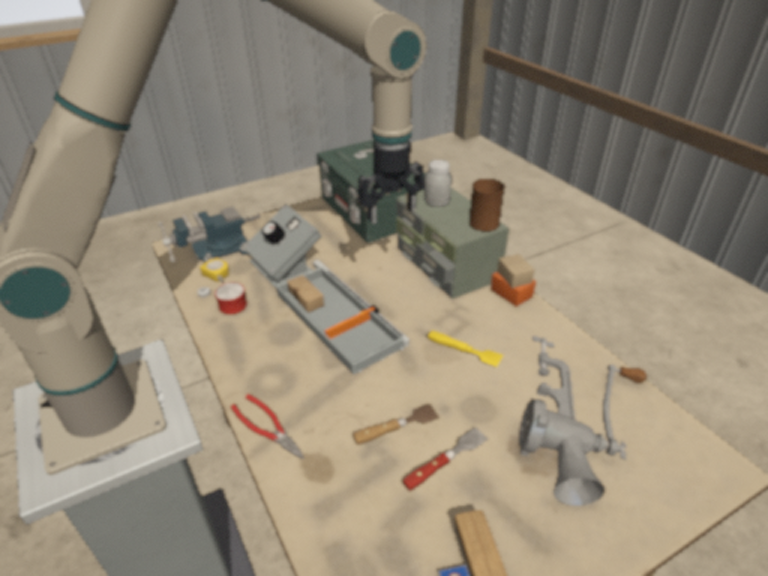

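View pics/b.png

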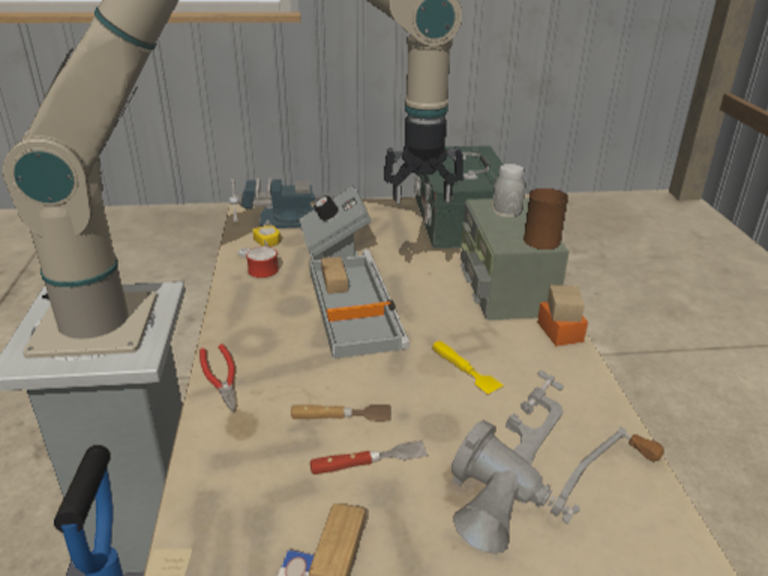

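Scene picture (original pixels): wooden scraper with rusty blade at about (264,282), red one at (297,305), yellow look-alike at (310,232); tray at about (228,210), dial head at (188,160). Side picture: rusty one at (228,275), red at (245,305), yellow at (312,245). The wooden-handled one with the brown blade fits. I'll confirm it in an enlarged crop.

Run:
```python
from h import *
import pickle
d=pickle.load(open("d0.pkl","rb"))
def cr(n,x,y,w,h,s): return cv2.resize(d[n]["color"][y:y+h,x:x+w,::-1],None,fx=s,fy=s,interpolation=cv2.INTER_CUBIC)
a=cr("scene",155,130,133,200,3)  #399x600
b=cr("side",190,120,100,150,4) 
b=cr("side",185,120,133,200,3)
cv2.imwrite("pics/c.png",np.hstack([a,b]))
save(d["wrist"],"w.png",s=1.5)
```

```text
(no output)
```

View pics/c.png

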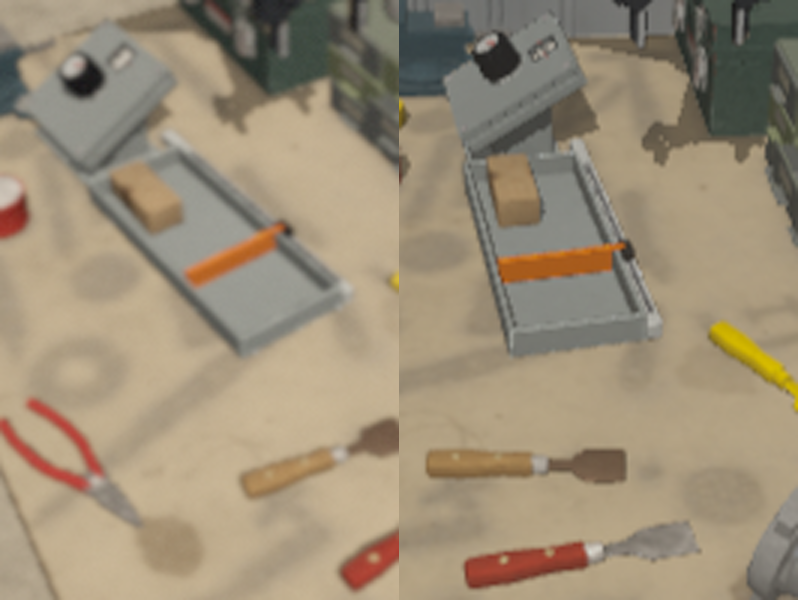

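View pics/w.png

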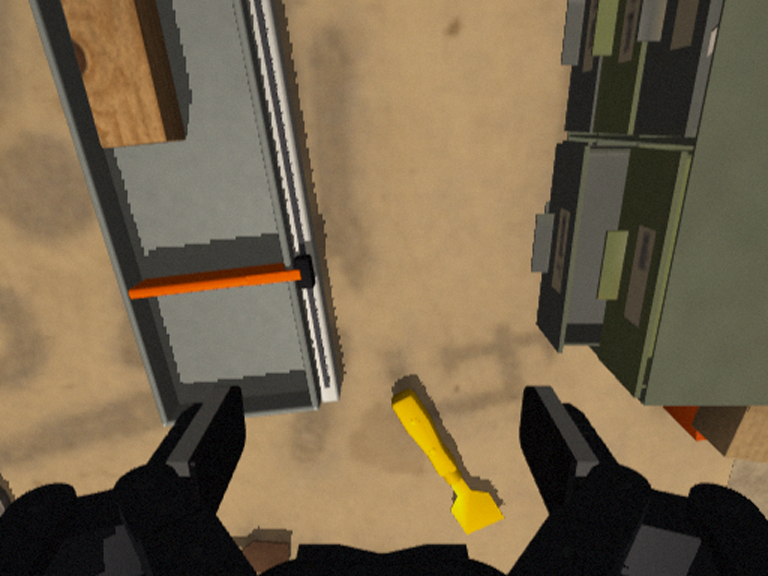

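The crops show the wooden-handled scraper with the rusty blade (scene (240,292)→(290,273), side (194,274)→(261,276)), clearly distinct from the red and yellow ones. In the wrist picture the tray's near corner is at (110,281) and the divider runs (88,196)–(200,183).

Run:
```python
from h import *
import pickle
from scipy.optimize import least_squares
d=pickle.load(open("d0.pkl","rb"))
s,e,w=d["scene"],d["side"],d["wrist"]
obs=[(w,(110,281.3),(-66,-166,30)),(w,(212,272.5),(66,-166,30)),(e,(222.3,231.3),(-66,-166,30)),(e,(268,227),(66,-166,30)),(e,(207.7,172.7),(-66,166,30)),(s,(235,241.7),(-66,-166,30)),(s,(185.7,189.3),(-66,166,30)),(w,(22,0),None)]
R=lambda a:np.array([[np.cos(a),-np.sin(a),0],[np.sin(a),np.cos(a),0],[0,0,1]])
f=lambda p:np.concatenate([(proj(im,R(p[2])@np.array(P)+[p[0],p[1],0])-uv)/(1 if im is not w else 2) for im,uv,P in obs if P])
r=least_squares(f,[560,250,0.1]);print(r.x,np.round(r.fun,1))
p=r.x;Ri=R(p[2]).T
print("corner tri",tri((w,(110,281.3)),(e,(222.3,231.3)),(s,(235,241.7))))
T=lambda X:Ri@(X-[p[0],p[1],0])
for uv in [(88,196),(202,183)]: print("divider in tray",T(onz(w,uv,34)))
print("knob",[ (x,T(x),q) for x,q in [tri((e,(217,138.3)),(s,(182.3,154.7)))]])
print("handle end",tri((s,(236,292.3)),(e,(194.3,274.3))));print("blade end",tri((s,(291,272.5)),(e,(261.5,275.5))))
print("red side", onz(e,(189,315),9) if 0 else onz(e,(207,311),9),onz(e,(284,299),9))
st=readout.read_state();print({k:np.round(st[k],3).tolist() for k in ["clock","eef_pos","tool_rot","width"]})
```

```text
[5.17923641e+02 1.94670945e+01 1.02257016e-01] [-0.9  1.   0.9  0.7 -0.1 -1.   0.6 -1.9  0.9  0.6 -0.5  0.7 -1.  -0.3]
corner tri (array([ 470.76684085, -150.96952867,   27.8669103 ]), [np.float64(0.018416327977672474), np.float64(2.289472079881381), np.float64(2.2915179883464853)])
divider in tray [-57.90948426 -50.17476061  34.        ]
divider in tray [ 70.27930474 -48.02343095  34.        ]
knob [(array([469.07350375, 256.33372845, 122.60461569]), array([-24.41587333, 240.61588333, 122.60461569]), [np.float64(0.002437709346500294), np.float64(0.0024377093464280995)])]
handle end (array([ 394.148906  , -305.79417214,   11.84524466]), [np.float64(0.20046937398580658), np.float64(0.20046937398599857)])
blade end (array([ 560.69447004, -323.84429969,   11.57519897]), [np.float64(1.1960223730764226), np.float64(1.19602237307648)])
red side [ 424.2847224  -428.73406792    9.        ] [ 603.71300434 -407.78430271    9.        ]
{'clock': 1.2, 'eef_pos': [650.015, 0.028, 249.998], 'tool_rot': [-3.142, -0.0, 1.571], 'width': 85.549}
```

```bash
python3 -m jog '{"claw":[1,1,1,1,1,1,1,1,1,1,1,1],"xyz":[[0.33,-0.31,0.02],[0.33,-0.31,0.02],[0.33,-0.31,0.02],[0.33,-0.31,0.02],[0.33,-0.31,0.02],[0.33,-0.31,0.02],[0.33,-0.31,0.02],[0.33,-0.31,0.02],[0,0,0],[0,0,0],[0,0,0],[0,0,0]],"twist":[[0,0,0],[0,0,0],[0,0,0],[0,0,0],[0,0,0],[0,0,0],[0,0,0],[0,0,-0.032],[-0.042,0,0],[-0.042,0,0],[-0.042,0,0],[-0.042,0,0]]}'
python3 - <<'E'
from h import *
import pickle
im=cap("wrist");pickle.dump(im,open("d1.pkl","wb"));save(im,"d.png",s=1.5)
st=readout.read_state();print({k:np.round(st[k],3).tolist() for k in ["clock","eef_pos","tool_rot","width","qpos"]})
for l in ["knob_grip","window"]: print(l,[(np.round(b["rect"]).tolist(),round(b["score"],2)) for b in optics.boxes_of("wrist",l)[:4]])
E
```

```text
clock: 2.7
eef_pos: [401.8, 258.1, 233.3]
tool_rot: [2.712, 0.023, 1.665]
force: [0.5, -0.4, -0.1]
width: 85.3
gripper_force: 0.0
{'clock': 2.75, 'eef_pos': [402.072, 257.359, 233.041], 'tool_rot': [2.712, 0.024, 1.663], 'width': 85.375, 'qpos': [-1.126, 0.34, 0.375, 2.316, 0.734, 0.249, -1.384]}
knob_grip [([180.0, 78.0, 191.0, 172.0], 0.92)]
window [([181.0, 77.0, 189.0, 172.0], 0.7)]
```

View pics/d.png

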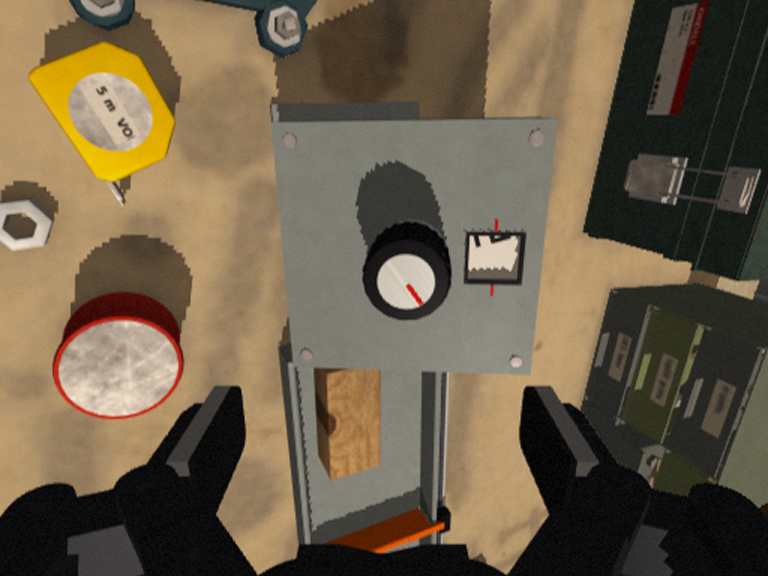

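The wrist picture (1.5×) shows the dial head: face corners (272,120), (556,118), (530,374), (290,370), knob top (407,282), and the window at (494,258) with red marks. Next, solve the face pose.

Run:
```python
from h import *
import pickle
from scipy.spatial.transform import Rotation as Ro
im=pickle.load(open("d1.pkl","rb"))
px=np.array([(272,120),(556,118),(530,374),(290,370),(494,257.5)],float)/1.5
ob=np.array([(-78,78,0),(78,78,0),(78,-78,0),(-78,-78,0),(50,0,1.)])
f=192/np.tan(np.radians(im["fovy"])/2);K=np.array([[f,0,im["cx"]],[0,f,im["cy"]],[0,0,1]])
ok,rv,tv=cv2.solvePnP(ob,px,K,None,flags=cv2.SOLVEPNP_ITERATIVE)
pp,_=cv2.projectPoints(ob,rv,tv,K,None);print(np.round(pp[:,0]-px,1).tolist())
F=np.diag([1,-1,-1.]);V=np.array(im["view"]);R=V[:3,:3].T@F@cv2.Rodrigues(rv)[0];c=V[:3,:3].T@(F@tv[:,0]-V[:3,3])
print("R",np.round(R,3).tolist(),"c",c,"G",c+26*R[:,2])
# with orientation fixed by tray yaw .102, tilt 30, solve position only
from scipy.optimize import least_squares
def RR(y,t=np.pi/6):
    return Ro.from_euler("z",y).as_matrix()@np.array([[np.cos(t),0,-np.sin(t)],[0,1,0],[np.sin(t),0,np.cos(t)]])
g=lambda p:np.concatenate([proj(im,p[:3]+RR(p[3])@o)-q for o,q in zip(ob,px)])
r=least_squares(g,list(c)+[.1]);print(r.x,np.round(r.fun,1));c=r.x[:3];G=c+26*RR(r.x[3])[:,2];print("G",G,"n",RR(r.x[3])[:,2])
print("knob top pred",proj(im,c+43*RR(r.x[3])[:,2])*1.5)
d=pickle.load(open("d0.pkl","rb"))
for n in ["scene","side"]: print(n,proj(d[n],G),proj(d[n],c+RR(r.x[3])@[78,78,0]))
y=.102;D=G-[517.9,19.5,0];print("in tray",Ro.from_euler("z",-y).apply(D))
# rectify the window
W=[c+RR(r.x[3])@[50+a*17,b*18,1] for a,b in [(1,1),(1,-1),(-1,-1),(-1,1)]]
s=np.float32([proj(im,w) for w in W]);H=cv2.getPerspectiveTransform(s,np.float32([[0,0],[360,0],[360,340],[0,340]]))
cv2.imwrite("pics/win.png",cv2.warpPerspective(im["color"][:,:,::-1],H,(360,340),flags=cv2.INTER_CUBIC))
```

```text
[[-0.1, -0.1], [-0.1, 0.0], [-0.3, 0.2], [0.2, 0.0], [0.2, -0.1]]
R [[0.883, -0.098, -0.459], [0.101, 0.995, -0.018], [0.458, -0.031, 0.888]] c [483.03985723 270.46396395  94.67854854] G [471.10358869 270.00665995 117.77219196]
[4.81911815e+02 2.70187143e+02 9.50696627e+01 1.19931633e-01] [-1.5  0.6  0.9 -0.2 -0.4  0.8  1.2 -2.3 -0.2  0.8]
G [469.00519638 268.63176692 117.58632319] n [-0.49640841 -0.05982217  0.8660254 ]
knob top pred [405.16486985 281.24213064]
scene [181.26541923 154.33256841] [189.87884586 135.48712228]
side [216.93326882 138.15214663] [235.66708631 123.41939444]
in tray [-23.27327359 252.81553324 117.58632319]
```

View pics/win.png

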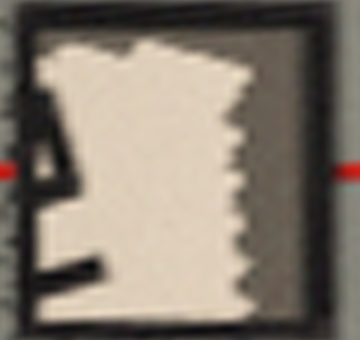

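```bash
cat >> h.py <<'E'
from scipy.spatial.transform import Rotation as Ro
def RR(y,t=np.pi/6):
    return Ro.from_euler("z",y).as_matrix()@np.array([[np.cos(t),0,-np.sin(t)],[0,1,0],[np.sin(t),0,np.cos(t)]])
G=np.array([469.8,269.5,117.7]);FR=RR(0.106)
def delta(P,Rt,show=True):
    st=readout.read_state();R=Ro.from_euler("xyz",st["tool_rot"]).as_matrix()
    t=R.T@(np.asarray(P)-st["eef_pos"]);rv=Ro.from_matrix(R.T@Rt).as_rotvec()
    print("shift/100 (cur tool)",np.round(t/100,3).tolist(),"after rot",np.round(Rt.T@(np.asarray(P)-st["eef_pos"])/100,3).tolist(),"twist/180deg",np.round(rv/np.pi,4).tolist())
    print({k:np.round(st[k],3).tolist() for k in ["clock","eef_pos","tool_rot","width","qpos","force"]})
def knobR(a): # tool frame at turn a (deg) about tool z
    return np.column_stack([FR[:,1],FR[:,0],-FR[:,2]])@Ro.from_euler("z",a,degrees=True).as_matrix()
E
python3 -c "
from h import *
delta(G+60*FR[:,2],knobR(0))"
```

```text
shift/100 (cur tool) [0.068, 0.074, 0.732] after rot [0.049, 0.003, 0.737] twist/180deg [-0.0307, 0.0083, -0.0008]
{'clock': 2.85, 'eef_pos': [403.549, 257.535, 233.34], 'tool_rot': [2.714, 0.022, 1.663], 'width': 85.43, 'qpos': [-1.119, 0.34, 0.373, 2.311, 0.712, 0.25, -1.358], 'force': [0.013, 0.657, -0.896]}
```

```bash
python3 -m jog '{"claw":[1,1,1,1,1,1,1,1,1,1],"xyz":[[0.023,0.025,0.244],[0.023,0.025,0.244],[0.022,0.024,0.244],[0,0,0],[0,0,0],[0,0,0],[0,0,0],[0,0,0],[0,0,0],[0,0,0]],"twist":[[0,0,0],[0,0,0],[0,0,0],[-0.031,0.008,0],[0,0,-0.055],[0,0,-0.055],[0,0,-0.055],[0,0,-0.055],[0,0,-0.055],[0,0,-0.055]]}'
python3 -c "
from h import *
delta(G+60*FR[:,2],knobR(-60))"
```

```text
clock: 4.1
eef_pos: [443.5, 259.4, 169.6]
tool_rot: [2.914, 0.419, 2.655]
force: [-0.6, 0.5, 0.2]
width: 85.4
gripper_force: 0.0
shift/100 (cur tool) [0.058, 0.049, -0.016] after rot [0.057, 0.051, -0.014] twist/180deg [-0.0178, -0.0086, -0.0037]
{'clock': 4.1, 'eef_pos': [443.52, 259.405, 169.621], 'tool_rot': [2.914, 0.419, 2.655], 'width': 85.445, 'qpos': [-0.89, 0.504, 0.143, 2.328, 1.738, 0.25, -1.343], 'force': [-0.556, 0.506, 0.229]}
```

```bash
python3 -m jog '{"claw":[1,1,1,1,1,1,1],"xyz":[[0.057,0.05,0.08],[0,0,0],[0,0,0],[0,0,0],[0,0,0],[0,0,0],[0,0,0]],"twist":[[0,0,0],[-0.018,-0.009,-0.004],[0,0,-0.045],[0,0,-0.045],[0,0,-0.045],[0,0,-0.045],[0,0,-0.045]]}'
python3 -c "
from h import *
delta(G,knobR(-100))"
```

```text
clock: 4.97
eef_pos: [444.6, 266.3, 161.3]
tool_rot: [-3.035, 0.516, -2.825]
force: [-0.7, 0.5, 0.1]
width: 85.5
gripper_force: 0.0
shift/100 (cur tool) [-0.002, 0.005, 0.504] after rot [-0.003, 0.004, 0.504] twist/180deg [-0.0004, 0.0006, 0.0028]
{'clock': 4.975, 'eef_pos': [444.643, 266.348, 161.258], 'tool_rot': [-3.035, 0.516, -2.825], 'width': 85.506, 'qpos': [-0.918, 0.537, 0.164, 2.376, 2.203, 0.301, -1.109], 'force': [-0.745, 0.543, 0.055]}
```

```bash
python3 -m jog '{"claw":[1,1,1,1,0,0,0,0,0],"xyz":[[0,0,0.14],[0,0,0.14],[0,0,0.14],[0,0,0.08],[0,0,0],[0,0,0],[0,0,0],[0,0,0],[0,0,0]],"twist":[[0,0,0],[0,0,0],[0,0,0],[0,0,0],[0,0,0],[0,0,0],[0,0,0],[0,0,0],[0,0,0]]}'
python3 -c "
from h import *
delta(G,knobR(-100))"
```

```text
clock: 6.1
eef_pos: [467.8, 268.2, 118.3]
tool_rot: [-3.037, 0.516, -2.828]
force: [-1.9, -5.1, 6.2]
width: 44.6
gripper_force: 60.9
shift/100 (cur tool) [-0.017, 0.008, 0.016] after rot [-0.017, 0.008, 0.016] twist/180deg [-0.0006, 0.0006, 0.0018]
{'clock': 6.1, 'eef_pos': [467.849, 268.24, 118.304], 'tool_rot': [-3.037, 0.516, -2.828], 'width': 44.613, 'qpos': [-0.792, 0.647, 0.042, 2.351, 2.328, 0.401, -1.214], 'force': [-1.939, -5.103, 6.221]}
```

```bash
python3 -m jog '{"claw":[0,0,0,0,0,0,0,0,0,0,0],"xyz":[[0,0,0],[0,0,0],[0,0,0],[0,0,0],[0,0,0],[0,0,0],[0,0,0],[0,0,0],[0,0,0],[0,0,0],[0,0,0]],"twist":[[0,0,0.045],[0,0,0.045],[0,0,0.045],[0,0,0.045],[0,0,0.045],[0,0,0.045],[0,0,0.045],[0,0,0.045],[0,0,0.045],[0,0,0.045],[0,0,0.045]]}'
python3 -c "
from h import *
delta(G,knobR(-11))"
```

```text
clock: 7.48
eef_pos: [468.1, 269.1, 118.5]
tool_rot: [2.623, 0.097, 1.843]
force: [0.3, -2.6, 7.1]
width: 44.7
gripper_force: 60.9
shift/100 (cur tool) [0.001, 0.011, 0.016] after rot [0.001, 0.011, 0.016] twist/180deg [0.0009, 0.0004, 0.0002]
{'clock': 7.475, 'eef_pos': [468.143, 269.064, 118.521], 'tool_rot': [2.623, 0.097, 1.843], 'width': 44.737, 'qpos': [-0.496, 0.669, -0.387, 2.341, 2.022, 0.613, -2.43], 'force': [0.305, -2.632, 7.104]}
```

```bash
python3 -m jog '{"claw":[0,0,0,0,0,0],"xyz":[[0,0,0],[0,0,0],[0,0,0],[0,0,0],[0,0,0],[0,0,0]],"twist":[[0,0,0.045],[0,0,0.045],[0,0,0.045],[0,0,0.045],[0,0,0.045],[0,0,0]]}'
python3 - <<'E'
from h import *
delta(G,knobR(29.5))
im=cap("side")
p=np.array([517.9,19.5,0]);R=Ro.from_euler("z",.102).as_matrix()
hsv=cv2.cvtColor(im["color"],cv2.COLOR_RGB2HSV);m=cv2.inRange(hsv,(5,190,120),(18,255,255));m[:,:205]=0;m[:,272:]=0;m[:150]=0;m[260:]=0
ys,xs=np.nonzero(m);print(len(xs),xs.min(),xs.max(),ys.min(),ys.max())
# predicted mask row/column of the divider for y
for y in (-49,0,10,20,30,34): print(y,proj(im,p+R@[-60,y,34]).round(1),proj(im,p+R@[60,y,34]).round(1))
for c in (218,225,232): 
  k=ys[xs==c]; print(c,k.min() if len(k) else None,k.max() if len(k) else None)
E
```

```text
clock: 8.22
eef_pos: [469.0, 268.8, 118.2]
tool_rot: [2.669, -0.245, 1.233]
force: [-4.0, -4.6, 12.9]
width: 44.7
gripper_force: 75.3
shift/100 (cur tool) [0.008, 0.002, 0.009] after rot [0.008, 0.002, 0.009] twist/180deg [0.0013, -0.0004, 0.0038]
{'clock': 8.225, 'eef_pos': [468.987, 268.795, 118.178], 'tool_rot': [2.669, -0.245, 1.233], 'width': 44.669, 'qpos': [-0.228, 0.777, -0.804, 2.334, 1.883, 0.884, -2.938], 'force': [-4.019, -4.551, 12.905]}
261 216 255 192 203
-49 [218.7 206.2] [258.  202.2]
0 [216.6 197.6] [254.8 193.9]
10 [216.2 195.9] [254.1 192.2]
20 [215.7 194.3] [253.5 190.6]
30 [215.3 192.6] [252.9 189. ]
34 [215.2 192. ] [252.6 188.4]
218 197 203
225 196 202
232 196 202
```

```bash
python3 -m jog '{"claw":[1,1,1,1,1,1,1,1,1,1,1,1],"xyz":[[0,0,0],[0,0,0],[0,0,-0.1],[0,0,-0.15],[0,0,-0.15],[0,0,-0.15],[0,0,0],[0,0,0],[0,0,0],[0,0,0],[0,0,0],[0,0,0]],"twist":[[0,0,0],[0,0,0],[0,0,0],[0,0,-0.055],[0,0,-0.055],[0,0,-0.055],[0,0,-0.055],[0,0,-0.055],[0,0,-0.055],[0,0,-0.055],[0,0,-0.055],[0,0,-0.055]]}'
cat >> h.py <<'E'
def window(im,c,yaw,n,s=17):
    R=RR(yaw)
    W=[c+R@[50+a*s,b*(s+1),1] for a,b in [(1,1),(1,-1),(-1,-1),(-1,1)]]
    H=cv2.getPerspectiveTransform(np.float32([proj(im,w) for w in W]),np.float32([[0,0],[360,0],[360,340],[0,340]]))
    cv2.imwrite("pics/"+n,cv2.warpPerspective(im["color"][:,:,::-1],H,(360,340),flags=cv2.INTER_CUBIC))
E
python3 - <<'E'
from h import *
delta(G,knobR(-60))
im=cap("wrist");import pickle;pickle.dump(im,open("d2.pkl","wb"))
c=G-26*FR[:,2]; window(im,c,.106,"win2.png",22)
# whole view + window side by side
a=cv2.resize(im["color"][:,:,::-1],(440,330));b=cv2.imread("pics/win2.png")[:330]
cv2.imwrite("pics/e.png",np.hstack([a,b]))
E
```

```text
clock: 9.78
eef_pos: [439.7, 267.7, 165.2]
tool_rot: [2.866, 0.453, 2.677]
force: [-0.3, -0.2, -0.5]
width: 85.3
gripper_force: 0.0
shift/100 (cur tool) [-0.027, -0.002, 0.562] after rot [-0.027, -0.0, 0.562] twist/180deg [0.0007, 0.0002, 0.0053]
{'clock': 9.775, 'eef_pos': [439.691, 267.698, 165.164], 'tool_rot': [2.866, 0.453, 2.677], 'width': 85.298, 'qpos': [-0.375, 0.579, -0.622, 2.366, 1.783, 0.686, -1.363], 'force': [-0.345, -0.218, -0.461]}
```

View pics/e.png

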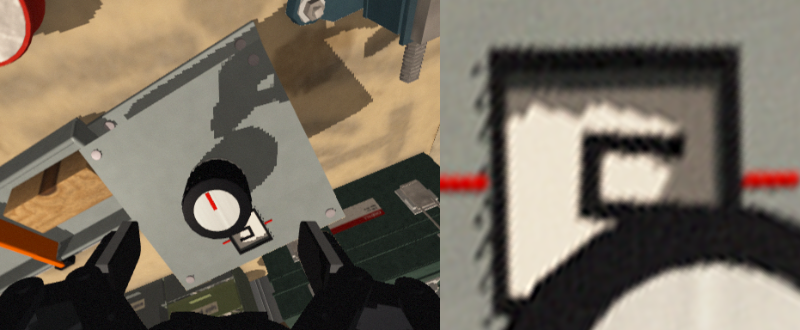

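The picture shows the 5 nearly centred in the window, slightly right (≈5.05), so about 70° remains.

```bash
python3 -m jog '{"claw":[1,1,1,1,0,0,0,0,0],"xyz":[[-0.02,0,0.14],[0,0,0.14],[0,0,0.14],[0,0,0.13],[0,0,0],[0,0,0],[0,0,0],[0,0,0],[0,0,0]],"twist":[[0,0,0],[0,0,0],[0,0,0],[0,0,0],[0,0,0],[0,0,0],[0,0,0],[0,0,0],[0,0,0]]}'
python3 -m jog '{"claw":[0,0,0,0,0,0,0,0,0,0],"xyz":[[0,0,0],[0,0,0],[0,0,0],[0,0,0],[0,0,0],[0,0,0],[0,0,0],[0,0,0],[0,0,0],[0,0,0]],"twist":[[0,0,0.049],[0,0,0.049],[0,0,0.049],[0,0,0.049],[0,0,0.049],[0,0,0.049],[0,0,0.049],[0,0,0.047],[0,0,0],[0,0,0]]}'
python3 -m jog '{"claw":[1,1,1,1,1,1],"xyz":[[0,0,0],[0,0,0],[0,0,-0.15],[0,0,-0.25],[0,0,-0.35],[0,0,-0.25]],"twist":[[0,0,0],[0,0,0],[0,0,0],[0,0,0],[0,0,0],[0,0,0]]}'
python3 - <<'E'
from h import *
delta(G,knobR(10))
im=cap("wrist");import pickle;pickle.dump(im,open("d3.pkl","wb"))
c=G-26*FR[:,2]; window(im,c,.106,"win3.png",22)
a=cv2.resize(im["color"][:,:,::-1],(440,330));b=cv2.imread("pics/win3.png")[:330]
cv2.imwrite("pics/f.png",np.hstack([a,b]))
E
```

```text
clock: 10.95
eef_pos: [468.5, 268.5, 118.2]
tool_rot: [2.865, 0.451, 2.67]
force: [-4.5, -3.7, 5.4]
width: 44.5
gripper_force: 60.9
clock: 12.2
eef_pos: [468.6, 268.7, 118.3]
tool_rot: [2.623, -0.084, 1.53]
force: [-3.1, -3.9, 7.9]
width: 44.3
gripper_force: 61.7
clock: 12.95
eef_pos: [418.3, 264.3, 206.1]
tool_rot: [2.622, -0.085, 1.533]
force: [0.1, -0.4, -1.0]
width: 85.1
gripper_force: 0.0
shift/100 (cur tool) [-0.004, 0.005, 1.025] after rot [-0.002, 0.007, 1.025] twist/180deg [0.0007, -0.0007, 0.0023]
{'clock': 12.95, 'eef_pos': [418.262, 264.31, 206.133], 'tool_rot': [2.622, -0.085, 1.533], 'width': 85.124, 'qpos': [-0.203, 0.534, -0.912, 2.368, 1.588, 0.8, -2.437], 'force': [0.149, -0.417, -0.977]}
```

View pics/f.png

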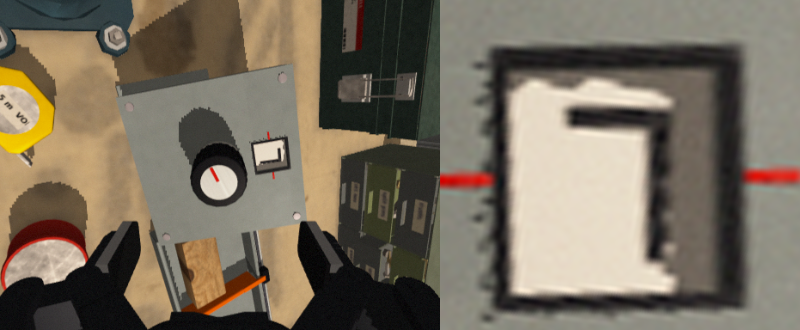

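The 7 is up. I'll check its centring and tilt from straight above the window to avoid parallax.

```bash
python3 -m jog '{"claw":[1,1,1],"xyz":[[-0.45,0,0],[-0.4,0.15,0],[0,0,0]],"twist":[[0,0,0],[0,0,0],[0,0,0]]}'
python3 - <<'E'
from h import *
im=cap("wrist");import pickle;pickle.dump(im,open("d4.pkl","wb"))
c=G-26*FR[:,2]; C=-np.array(im["view"])[:3,:3].T@np.array(im["view"])[:3,3]
print("cam in face",FR.T@(C-c))
window(im,c,.106,"win4.png",18)
b=cv2.imread("pics/win4.png");g=cv2.cvtColor(b,cv2.COLOR_BGR2GRAY)
cv2.imwrite("pics/g.png",np.hstack([b,cv2.resize(im["color"][:,:,::-1],(440,340))]))
p=np.array([517.9,19.5,0]);R=Ro.from_euler("z",.102).as_matrix()
im2=cap("side");hsv=cv2.cvtColor(im2["color"],cv2.COLOR_RGB2HSV);m=cv2.inRange(hsv,(5,190,120),(18,255,255))
for col in (218,225,232):
  k=np.nonzero(m[150:260,col])[0]+150; print(col,k.min() if len(k) else 0,k.max() if len(k) else 0)
E
```

```text
clock: 13.38
eef_pos: [432.2, 174.2, 205.8]
tool_rot: [2.623, -0.083, 1.521]
force: [-0.2, 0.4, -0.4]
width: 85.4
gripper_force: 0.0
cam in face [ 17.45555577  -7.18753264 248.73544642]
218 192 198
225 191 197
232 190 197
```

View pics/g.png

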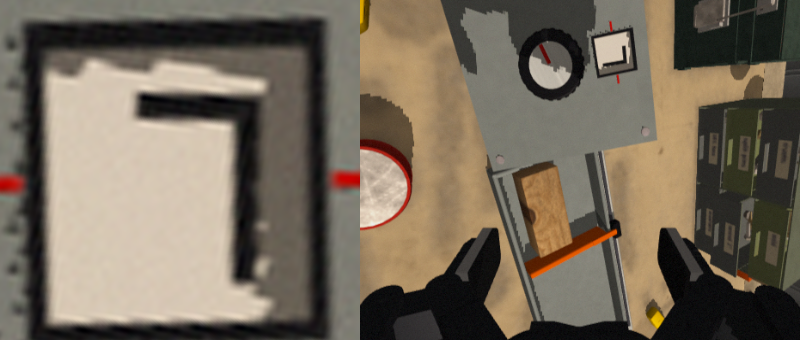

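The 7's centre sits ≈2 mm right of the window's centre (px 197 vs 178), and its stem leans about 2.5° clockwise, so it is overshot by about 0.042 rad. I'll correct by −2.4°.

```bash
python3 -m jog '{"claw":[1,1,1,1,1,1],"xyz":[[0.4,-0.15,0],[0.45,0,0],[0,0,0.3],[0,0,0.3],[0,0,0.2],[0,0,0]],"twist":[[0,0,0],[0,0,0],[0,0,0],[0,0,0],[0,0,0],[0,0,0]]}'
python3 -c "
from h import *
delta([468.6,268.7,118.3],knobR(10))"
```

```text
clock: 14.22
eef_pos: [459.2, 270.8, 134.6]
tool_rot: [2.627, -0.083, 1.534]
force: [-0.5, -0.1, 0.2]
width: 85.4
gripper_force: 0.0
shift/100 (cur tool) [-0.03, 0.003, 0.187] after rot [-0.03, 0.003, 0.187] twist/180deg [-0.001, -0.0002, 0.003]
{'clock': 14.225, 'eef_pos': [459.164, 270.751, 134.607], 'tool_rot': [2.627, -0.083, 1.534], 'width': 85.369, 'qpos': [-0.171, 0.773, -0.924, 2.336, 1.804, 0.94, -2.536], 'force': [-0.453, -0.1, 0.158]}
```

```bash
python3 -m jog '{"claw":[1,1,0,0,0,0,0,0,0,1,1,1],"xyz":[[-0.03,0,0.1],[0,0,0.09],[0,0,0],[0,0,0],[0,0,0],[0,0,0],[0,0,0],[0,0,0],[0,0,0],[0,0,0],[0,0,0],[0,0,-0.2]],"twist":[[0,0,0],[0,0,0],[0,0,0],[0,0,0],[0,0,0],[0,0,0],[0,0,-0.013],[0,0,0],[0,0,0],[0,0,0],[0,0,0],[0,0,0]]}'
python3 -m jog '{"claw":[1,1,1,1,1],"xyz":[[0,0,-0.4],[0,0,-0.3],[-0.45,0,0],[-0.4,0.15,0],[0,0,0]],"twist":[[0,0,0],[0,0,0],[0,0,0],[0,0,0],[0,0,0]]}'
python3 - <<'E'
from h import *
im=cap("wrist");import pickle;pickle.dump(im,open("d5.pkl","wb"))
c=G-26*FR[:,2];window(im,c,.106,"win5.png",18)
for n in "45":
    g=cv2.imread(f"pics/win{n}.png",0)
    # stem edge col per row & bar extents
    print(n,"stem left edge:",[(r,int(np.nonzero(g[r,180:260]<90)[0][0])+180) for r in (140,180,220,260) if (g[r,180:260]<90).any()])
    row=g[105,60:300];k=np.nonzero(row<60)[0]+60;print("bar",k.min(),k.max())
    r=g[250];d=np.nonzero(r<70)[0];print("dark cols row250",d.min(),d[d<100].max(),d[d>290].min() if (d>290).any() else 0,d.max())
delta([0,0,0],np.eye(3))
E
```

```text
clock: 15.72
eef_pos: [460.4, 265.5, 136.0]
tool_rot: [2.623, -0.063, 1.564]
force: [-0.8, 0.5, 0.3]
width: 85.6
gripper_force: 0.0
clock: 16.35
eef_pos: [438.8, 172.6, 199.4]
tool_rot: [2.621, -0.061, 1.559]
force: [-0.6, -0.1, 0.6]
width: 85.4
gripper_force: 0.0
4 stem left edge: [(140, 236), (180, 236), (220, 235), (260, 234)]
bar 140 259
dark cols row250 22 44 308 326
5 stem left edge: [(140, 215), (180, 216), (220, 216), (260, 217)]
bar 117 232
dark cols row250 22 43 308 328
shift/100 (cur tool) [-1.91, -4.727, -0.546] after rot [-4.386, -1.752, -1.996] twist/180deg [-0.6283, -0.6129, -0.1843]
{'clock': 16.4, 'eef_pos': [438.621, 175.211, 199.556], 'tool_rot': [2.621, -0.063, 1.563], 'width': 85.366, 'qpos': [0.08, 0.537, -0.984, 2.462, 1.751, 0.751, -2.372], 'force': [-0.017, 0.364, -0.738]}
```

The dial is on 7: the glyph centre is at 174.5 px against a window centre of 175.5 px, with no tilt. Now to the scraper: grasp near its centre of mass.

```bash
cat >> h.py <<'E'
def down(yawdeg): return Ro.from_euler("xyz",[180,0,yawdeg],degrees=True).as_matrix()
E
python3 -c "
from h import *
delta([470,60,240],down(90))"
```

```text
shift/100 (cur tool) [-1.122, 0.517, -0.252] after rot [-1.152, 0.314, -0.404] twist/180deg [0.1658, -0.0189, -0.0077]
{'clock': 16.4, 'eef_pos': [438.621, 175.211, 199.556], 'tool_rot': [2.621, -0.063, 1.563], 'width': 85.366, 'qpos': [0.08, 0.537, -0.984, 2.462, 1.751, 0.751, -2.372], 'force': [-0.017, 0.364, -0.738]}
```

```bash
python3 -m jog '{"claw":[1,1,1,1,1,1,1,1,1,1,1,1],"xyz":[[-0.3,0.1,-0.1],[-0.4,0.2,-0.1],[-0.42,0.2,-0.05],[0,0,0],[0,0,0],[0,0,0],[-0.5,0,0],[-0.5,0,0],[-0.5,0,0],[-0.5,0,0],[-0.4,0,0],[-0.3,0,0]],"twist":[[0,0,0],[0,0,0],[0,0,0],[0.055,-0.006,-0.003],[0.055,-0.006,-0.003],[0.055,-0.006,-0.003],[0,0,0],[0,0,0],[0,0,0],[0,0,0],[0,0,0],[0,0,0]]}'
python3 -c "
from h import *
delta([447.7,-311.6,100],down(173.9))"
```

```text
clock: 17.9
eef_pos: [468.7, -224.5, 242.1]
tool_rot: [2.906, 0.022, 1.542]
force: [0.6, 0.6, -0.7]
width: 85.2
gripper_force: 0.0
shift/100 (cur tool) [-0.845, -0.516, 1.358] after rot [0.116, -0.888, 1.421] twist/180deg [0.0551, 0.0616, -0.472]
{'clock': 17.9, 'eef_pos': [468.71, -224.515, 242.125], 'tool_rot': [2.906, 0.022, 1.542], 'width': 85.21, 'qpos': [1.194, 0.583, -1.119, 2.06, 0.817, 0.711, -0.425], 'force': [0.612, 0.625, -0.687]}
```

```bash
python3 -m jog '{"claw":[1,1,1,1,1,1,1,1,1],"xyz":[[0,0,0],[0,0,0],[0,0,0],[0,0,0],[0,0,0],[0,0,0],[0,0,0],[0,0,0],[0,0,0]],"twist":[[0.007,0.0077,-0.059],[0.007,0.0077,-0.059],[0.007,0.0077,-0.059],[0.007,0.0077,-0.059],[0.007,0.0077,-0.059],[0.007,0.0077,-0.059],[0.007,0.0077,-0.059],[0.007,0.0077,-0.059],[0,0,0]]}'
python3 - <<'E'
from h import *
delta([447.7,-311.6,100],down(173.9))
im=cap("wrist")
for l in ["scraper_old","scraper_red"]: print(l,[(np.round(b["rect"]).tolist(),round(b["score"],2)) for b in optics.boxes_of("wrist",l)[:4]])
import pickle;pickle.dump(im,open("d6.pkl","wb"));save(im,"s.png",s=1.5)
for P in [(394,-306,9),(561,-324,9)]: print(proj(im,P)*1.5)
E
```

```text
clock: 19.02
eef_pos: [469.4, -221.9, 242.1]
tool_rot: [-3.141, -0.001, 3.03]
force: [0.1, -0.1, -0.9]
width: 85.3
gripper_force: 0.0
shift/100 (cur tool) [0.115, -0.915, 1.422] after rot [0.12, -0.915, 1.421] twist/180deg [-0.0001, -0.0002, -0.0015]
{'clock': 19.025, 'eef_pos': [469.399, -221.936, 242.115], 'tool_rot': [-3.141, -0.001, 3.03], 'width': 85.269, 'qpos': [1.122, 0.738, -1.225, 1.869, 0.78, 1.121, 1.057], 'force': [0.083, -0.114, -0.864]}
scraper_old [([162.0, 98.0, 37.0, 145.0], 0.89), ([229.0, 292.0, 113.0, 74.0], 0.61)]
scraper_red [([55.0, 142.0, 75.0, 137.0], 0.74)]
[251.36378866 149.43847191]
[269.86385899 363.10393468]
```

View pics/s.png

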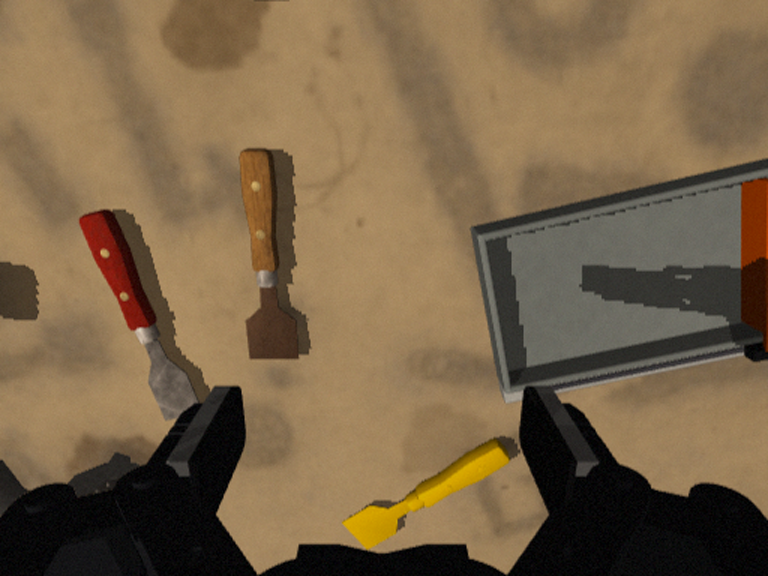

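The picture (1.5×) shows the scraper: wooden handle end at (256,149), blade end at (273,358). The red one is beside it at the left, and the tray's near corner is at (472,229). This was picture 10; from here on I use numbers only.

Run:
```python
from h import *
import pickle
im=pickle.load(open("d6.pkl","rb"))
d=pickle.load(open("d0.pkl","rb"))
a=onz(im,np.array([257,148])/1.5,13);m=onz(im,np.array([264,272])/1.5,10);b=onz(im,np.array([273,358])/1.5,9)
print(a,m,b,np.linalg.norm(a-b),np.degrees(np.arctan2(*(a-b)[1::-1])))
mid=(a+b)/2;u=(a-b)/np.linalg.norm(a-b);print("mid",mid,"grasp",mid+32*u)
print("heights: end",tri((im,np.array([257,148])/1.5),(d["side"],(194.3,274.3)))[0],"blade",tri((im,np.array([273,358])/1.5),(d["side"],(261.5,275.5)))[0])
print("tray corner",onz(im,np.array([472,229])/1.5,30),"model",Ro.from_euler("z",.102).apply([-66,-166,30])+[517.9,19.5,0])
print("bay_mid",Ro.from_euler("z",.102).apply([0,-65,5])+[517.9,19.5,0])
ang=np.degrees(np.arctan2(u[1],u[0]));g=mid+32*u
delta([g[0],g[1],100],down(ang))
```

```text
[ 393.39657879 -300.8578814    13.        ] [ 483.60756238 -313.84417059   10.        ] [ 556.71353133 -320.6083658     9.        ] 164.555487973192 173.10450824629237
mid [ 475.05505506 -310.7331236    11.        ] grasp [ 443.29590472 -306.89237962   11.77785312]
heights: end [ 393.624528   -302.02799743    8.30312951] blade [ 559.19034731 -321.07369889    6.98722539]
tray corner [ 463.1793974  -157.71216415   30.        ] model [ 469.14568962 -152.35754921   30.        ]
bay_mid [524.51850956 -45.16216306   5.        ]
shift/100 (cur tool) [0.151, -0.858, 1.421] after rot [0.147, -0.861, 1.42] twist/180deg [-0.0004, -0.0004, 0.002]
{'clock': 19.175, 'eef_pos': [468.227, -223.144, 241.954], 'tool_rot': [-3.14, -0.001, 3.028], 'width': 84.979, 'qpos': [1.124, 0.737, -1.225, 1.87, 0.78, 1.121, 1.056], 'force': [-0.214, -0.768, -0.979]}
```

```bash
python3 -m jog '{"claw":[1,1,1,1,1],"xyz":[[0.07,-0.43,0.4],[0.07,-0.44,0.4],[0,0,0.5],[0,0,0.2],[0,0,0]],"twist":[[0,0,0.002],[0,0,0],[0,0,0],[0,0,0],[0,0,0]]}'
python3 - <<'E'
from h import *
import pickle
delta([444.3,-308.5,22],down(173.4))
im=cap("wrist");pickle.dump(im,open("d7.pkl","wb"))
hsv=cv2.cvtColor(im["color"],cv2.COLOR_RGB2HSV)
# rusty/wood: print predicted edges vs profile across handle at grasp line
for t in (15,35,60):
    mid=np.array([476,-312,0]);u=np.array([-.9935,.113,0]);v=np.array([.113,.9935,0])
    P=mid+t*u+[0,0,12]
    print(t,[tuple(int(x) for x in im["color"][tuple(int(q) for q in proj(im,P+k*v)[::-1])]) if all(0<=proj(im,P+k*v)) and proj(im,P+k*v)[1]<384 and proj(im,P+k*v)[0]<512 else None for k in range(-22,23,4)])
E
```

```text
clock: 19.8
eef_pos: [442.8, -308.4, 90.9]
tool_rot: [-3.141, -0.004, 3.021]
force: [0.1, 0.5, 0.2]
width: 85.6
gripper_force: 0.0
shift/100 (cur tool) [-0.018, 0.001, 0.689] after rot [-0.015, 0.001, 0.689] twist/180deg [-0.0001, -0.0012, -0.0016]
{'clock': 19.8, 'eef_pos': [442.814, -308.384, 90.927], 'tool_rot': [-3.141, -0.004, 3.021], 'width': 85.595, 'qpos': [1.166, 0.95, -1.034, 1.936, 1.055, 0.935, 1.031], 'force': [0.1, 0.499, 0.192]}
15 [(164, 135, 94), (162, 135, 93), (159, 129, 89), (164, 134, 91), (150, 100, 47), (146, 97, 46), (123, 81, 37), (115, 76, 35), (72, 60, 39), (75, 58, 42), (75, 62, 46), (160, 132, 91)]
35 [(144, 119, 88), (139, 114, 82), (138, 113, 81), (114, 80, 51), (137, 90, 41), (141, 91, 45), (128, 84, 40), (124, 80, 37), (67, 52, 35), (81, 62, 49), (78, 62, 46), (162, 134, 92)]
60 [(126, 102, 77), (125, 106, 76), (120, 102, 75), (148, 95, 43), (146, 95, 41), (155, 112, 57), (136, 89, 40), (124, 82, 39), (96, 59, 28), (75, 60, 41), (77, 65, 47), (156, 126, 86)]
```

```bash
python3 -m jog '{"claw":[1,1,1,0,0,0,0,0,0],"xyz":[[-0.01,0,0.3],[0,0,0.25],[0,0,0.14],[0,0,0],[0,0,0],[0,0,0],[0,0,0],[0,0,0],[0,0,0]],"twist":[[0,0,0],[0,0,0],[0,0,0],[0,0,0],[0,0,0],[0,0,0],[0,0,0],[0,0,0],[0,0,0]]}'
python3 -m jog '{"claw":[0,0,0,0],"xyz":[[0,0,-0.1],[0,0,-0.3],[0,0,-0.4],[0,0,-0.4]],"twist":[[0,0,0],[0,0,0],[0,0,0],[0,0,0]]}'
python3 - <<'E'
from h import *
import pickle
delta([476,-312,0],down(173.4))
im=cap("side");pickle.dump(im,open("d8.pkl","wb"))
print([(np.round(b["rect"]).tolist(),round(b["score"],2)) for b in optics.boxes_of("side","scraper_old")[:4]])
E
```

```text
clock: 20.98
eef_pos: [445.3, -309.0, 24.3]
tool_rot: [-3.139, -0.0, 3.023]
force: [-1.5, 0.4, 5.2]
width: 20.0
gripper_force: 58.8
clock: 21.48
eef_pos: [444.7, -308.4, 144.8]
tool_rot: [-3.14, -0.002, 3.024]
force: [-0.5, -0.6, -1.5]
width: 20.6
gripper_force: 58.9
shift/100 (cur tool) [-0.317, 0.003, 1.448] after rot [-0.315, 0.0, 1.448] twist/180deg [-0.0005, -0.0005, -0.0009]
{'clock': 21.475, 'eef_pos': [444.743, -308.404, 144.807], 'tool_rot': [-3.14, -0.002, 3.024], 'width': 20.56, 'qpos': [1.199, 0.878, -1.099, 1.903, 0.952, 1.003, 1.108], 'force': [-0.529, -0.574, -1.456]}
[([289.0, 225.0, 48.0, 37.0], 0.85)]
```

```bash
cat > icp.py <<'E'
from h import *
import pickle
from scipy.optimize import least_squares
def tp(p,P): return Ro.from_euler("z",p[2]).apply(P)+[p[0],p[1],0]
edges=[((-66,-166,30),(-66,166,30)),((-66,-166,30),(66,-166,30)),((-60,-160,30),(60,-160,30))]
def fit(ims,p=(517.9,19.5,.102),win=9):
    p=np.array(p)
    for it in range(8):
        A=[]
        for im in ims:
            g=cv2.GaussianBlur(cv2.cvtColor(im["color"],cv2.COLOR_RGB2GRAY),(0,0),1).astype(np.float32)
            gx,gy=cv2.Sobel(g,cv2.CV_32F,1,0),cv2.Sobel(g,cv2.CV_32F,0,1)
            for a,b in edges[:2]:
                q0,q1=proj(im,tp(p,a)),proj(im,tp(p,b));t=(q1-q0)/np.linalg.norm(q1-q0);n=np.array([-t[1],t[0]])
                for s in np.linspace(.03,.97,40):
                    P=np.array(a)+s*(np.array(b)-a);q=proj(im,tp(p,P))
                    k=np.arange(-win,win+.1,.5);X=q+k[:,None]*n
                    if X.min()<2 or X[:,0].max()>509 or X[:,1].max()>250: continue
                    G_=np.abs(cv2.remap(gx,X[None,:,0].astype(np.float32),X[None,:,1].astype(np.float32),1)*n[0]+cv2.remap(gy,X[None,:,0].astype(np.float32),X[None,:,1].astype(np.float32),1)*n[1])[0]
                    j=G_.argmax()
                    if G_[j]>80: A.append((im,P,q+k[j]*n,n))
        f=lambda p:[(proj(im,tp(p,P))-q)@n for im,P,q,n in A]
        p=least_squares(f,p,loss="soft_l1",x_scale=[10,10,.05]).x
    r=np.array(f(p));return p,len(r),np.median(abs(r))
E
python3 - <<'E'
from icp import *
w0=pickle.load(open("d0.pkl","rb"));d6=pickle.load(open("d6.pkl","rb"))
for n,i in [("d0w",[w0["wrist"]]),("side",[w0["side"]]),("scene",[w0["scene"]]),("d6",[d6]),("all",[w0["wrist"],w0["side"],w0["scene"],d6])]:
    p,k,m=fit(i);print(n,p.round(3),k,m.round(2),"corner",tp(p,[-66,-166,30]).round(1),"bay",tp(p,[0,-65,5]).round(1))
E
```

```text
d0w [ 5.60369e+02 -3.80619e+02  1.32000e-01] 0 nan corner [ 516.8 -553.9   30. ] bay [ 568.9 -445.1    5. ]
side [ 5.0964e+02 -1.9499e+01  1.2400e-01] 65 0.01 corner [ 464.6 -192.4   30. ] bay [517.7 -84.    5. ]
scene [ 5.02879e+02 -4.72400e+00  1.17000e-01] 58 0.06 corner [ 456.7 -177.3   30. ] bay [510.5 -69.3   5. ]
d6 [5.05261e+02 2.11770e+01 1.23000e-01] 60 0.45 corner [ 460.1 -151.6   30. ] bay [513.2 -43.3   5. ]
all [5.11883e+02 1.83150e+01 6.60000e-02] 223 4.0 corner [ 457.  -151.7   30. ] bay [516.2 -46.5   5. ]
  return _methods._mean(a, axis=axis, dtype=dtype,
  ret = ret.dtype.type(ret / rcount)
```

```bash
python3 -m jog '{"claw":[0,0,0,0,0,0],"xyz":[[-0.07,0.5,-0.05],[-0.07,0.5,-0.05],[-0.07,0.5,-0.05],[-0.07,0.5,-0.05],[-0.07,0.5,-0.05],[-0.07,0.5,0]],"twist":[[0,0,0],[0,0,0],[0,0,0],[0,0,0],[0,0,0],[0,0,0]]}'
python3 -m jog '{"claw":[0,0,0,0,0,0,0,0,0,0],"xyz":[[0,0,0],[0,0,0],[0,0,0],[0,0,0],[0,0,0],[0,0,0],[0,0,0],[0,0,0],[0,0,0],[0,0,0]],"twist":[[0,0,0.054],[0,0,0.054],[0,0,0.054],[0,0,0.054],[0,0,0.054],[0,0,0.054],[0,0,0.054],[0,0,0.053],[0,0,0],[0,0,0]]}'
python3 - <<'E'
from h import *
import pickle
delta([521.3,-13.8,60],down(95.85))
im=cap("wrist");pickle.dump(im,open("d9.pkl","wb"));save(im,"place.png")
d0=pickle.load(open("d0.pkl","rb"))["wrist"];d5=pickle.load(open("d5.pkl","rb"))
for n,i,z in [("d0",d0,34),("d5",d5,34),("d9",im,34)]:
    m=cv2.inRange(cv2.cvtColor(i["color"],cv2.COLOR_RGB2HSV),(5,200,150),(18,255,255))
    cs=max(cv2.findContours(m,0,2)[0],key=cv2.contourArea)
    b=cv2.boxPoints(cv2.minAreaRect(cs));print(n,cv2.contourArea(cs),b.round(0).tolist())
    W=np.array([onz(i,q,z) for q in b]);print(W[:,:2].round(1).tolist(),"c",W.mean(0).round(1))
    print(Ro.from_euler("z",-.102).apply(W-[517.9,19.5,0])[:,:2].round(1).tolist())
E
```

```text
clock: 22.32
eef_pos: [522.3, -14.3, 167.7]
tool_rot: [-3.14, -0.001, 3.023]
force: [1.2, -0.8, -2.1]
width: 20.2
gripper_force: 59.0
clock: 23.58
eef_pos: [521.9, -15.6, 167.5]
tool_rot: [-3.139, 0.001, 1.672]
force: [0.1, 0.3, -1.0]
width: 19.9
gripper_force: 59.0
shift/100 (cur tool) [0.02, -0.001, 1.075] after rot [0.019, -0.004, 1.075] twist/180deg [-0.0007, 0.0004, -0.0002]
{'clock': 23.575, 'eef_pos': [521.866, -15.646, 167.46], 'tool_rot': [-3.139, 0.001, 1.672], 'width': 19.875, 'qpos': [0.467, 0.67, -0.759, 1.94, 0.645, 0.794, -0.557], 'force': [0.12, 0.281, -1.003]}
d0 549.0 [[85.0, 193.0], [199.0, 179.0], [200.0, 186.0], [86.0, 199.0]]
[[463.3, -32.3], [590.1, -17.0], [590.5, -24.4], [462.9, -40.0]] c [526.7 -28.4  34. ]
[[-59.6, -46.0], [68.1, -43.7], [67.7, -51.1], [-60.8, -53.6]]
d5 479.0 [[187.0, 312.0], [292.0, 263.0], [294.0, 268.0], [189.0, 317.0]]
[[450.6, 49.3], [578.3, 64.7], [581.6, 57.3], [452.3, 42.8]] c [515.7  53.5  34. ]
[[-64.0, 36.5], [64.7, 38.9], [67.2, 31.1], [-62.9, 29.9]]
d9 960.5 [[172.0, 100.0], [290.0, 98.0], [290.0, 107.0], [172.0, 109.0]]
[[452.0, 48.0], [541.1, 58.9], [542.2, 52.1], [452.3, 41.1]] c [496.9  50.   34. ]
[[-62.6, 35.1], [27.1, 36.9], [27.5, 30.0], [-63.1, 28.2]]
```

```bash
python3 -m jog '{"claw":[0,0,0,0,0,0],"xyz":[[0,-0.02,0.2],[0,0,0.4],[0,0,0.4],[0,0,0.25],[0,0,0.1],[0,0,0]],"twist":[[0,0,-0.006],[0,0,0],[0,0,0],[0,0,0],[0,0,0],[0,0,0]]}'
python3 - <<'E'
from h import *
delta([519.7,-15.2,28],down(96.9))
for n in ("scene","side"):
    im=cap(n);print(n,[(np.round(b["rect"]).tolist(),round(b["score"],2)) for b in optics.boxes_of(n,"scraper_old")[:3]])
    T=lambda P:Ro.from_euler("z",.12).apply(P)+[515.7,18,0]
    print("pred blade end, handle end",proj(im,T([0,-147,16])),proj(im,T([0,17,16])),"wall",proj(im,T([0,-163,30])))
    h=cv2.cvtColor(im["color"],cv2.COLOR_RGB2HSV)
    m=cv2.inRange(h,(3,60,30),(13,200,140))
    x0,y0=proj(im,T([0,-140,16])).astype(int);s=m[y0-25:y0+25,x0-25:x0+25];ys,xs=np.nonzero(s);print("rust",len(xs),(xs.min()+x0-25,xs.max()+x0-25,ys.min()+y0-25,ys.max()+y0-25) if len(xs) else 0)
E
```

```text
clock: 24.38
eef_pos: [519.9, -15.9, 32.4]
tool_rot: [-3.139, 0.001, 1.689]
force: [-0.1, -0.1, -0.2]
width: 20.1
gripper_force: 59.0
shift/100 (cur tool) [0.007, -0.001, 0.044] after rot [0.007, -0.001, 0.044] twist/180deg [-0.0007, 0.0003, -0.0008]
{'clock': 24.375, 'eef_pos': [519.87, -15.891, 32.449], 'tool_rot': [-3.139, 0.001, 1.689], 'width': 20.094, 'qpos': [0.329, 0.86, -0.545, 2.015, 0.9, 0.527, -0.759], 'force': [-0.091, -0.088, -0.181]}
scene [([283.0, 222.0, 51.0, 22.0], 0.82), ([228.0, 209.0, 26.0, 27.0], 0.49)]
pred blade end, handle end [249.19755112 233.45491582] [221.4960253  206.91781481] wall [252.10223511 233.0947148 ]
rust 45 (np.int64(240), np.int64(251), np.int64(225), np.int64(234))
side [([233.0, 199.0, 18.0, 26.0], 0.8), ([289.0, 229.0, 43.0, 33.0], 0.59)]
pred blade end, handle end [244.53979431 228.0506413 ] [234.23790995 198.09062374] wall [245.66076639 227.28012813]
rust 4 (np.int64(239), np.int64(246), np.int64(218), np.int64(225))
```

```bash
python3 -m jog '{"claw":[0,0,0],"xyz":[[0,0,0.025],[0,0,0.02],[0,0,0]],"twist":[[0,0,0],[0,0,0],[0,0,0]]}'
```

```text
clock: 24.95
eef_pos: [520.3, -16.2, 29.3]
tool_rot: [-3.141, 0.003, 1.688]
force: [-1.6, -0.0, 9.5]
width: 20.1
gripper_force: 60.3
```

```bash
python3 -m jog '{"claw":[0.5,0.5,0.5,0.5,0.5,0.5,0.5],"xyz":[[0,0,-0.01],[0,0,0],[0,0,-0.05],[0,0,-0.3],[0,0,-0.5],[0,0,-0.5],[-0.4,0,-0.4]],"twist":[[0,0,0],[0,0,0],[0,0,0],[0,0,0],[0,0,0],[0,0,0],[0,0,0]]}'
python3 -m jog '{"claw":[0.5,0.5,0.5,0.5],"xyz":[[-0.4,0,0],[-0.4,0,0],[0,0,0],[0,0,0]],"twist":[[0,0,0],[0,0,0],[0,0,0],[0,0,0]]}'
python3 - <<'E'
from h import *
import pickle
delta([0,0,0],np.eye(3))
im=cap("wrist");pickle.dump(im,open("d10.pkl","wb"))
for l in ["scraper_old","divider_top","tray","block_wood"]: print(l,[(np.round(b["rect"]).tolist(),round(b["score"],2)) for b in optics.boxes_of("wrist",l)[:3]])
T=lambda P:Ro.from_euler("z",.12).apply(P)+[515.7,18,0]
print("pred handle/blade ends",proj(im,T([0,17,18])),proj(im,T([0,-147,14])),"end wall inner/outer",proj(im,T([0,-160,30])),proj(im,T([0,-166,30])))
h=cv2.cvtColor(im["color"],cv2.COLOR_RGB2HSV)
m=cv2.inRange(h,(3,90,25),(18,255,190))  # wood + rust
x0,x1=sorted([proj(im,T([-55,-65,10]))[0],proj(im,T([55,-65,10]))[0]]);
y0=int(proj(im,T([0,29,34]))[1]);y1=int(proj(im,T([0,-158,10]))[1]);m2=np.zeros_like(m);m2[max(y0,0):y1,int(x0):int(x1)]=m[max(y0,0):y1,int(x0):int(x1)]
c,_=cv2.findContours(m2,0,2);
for k in sorted(c,key=cv2.contourArea)[-3:]:
    x,y,w,hh=cv2.boundingRect(k);print(cv2.contourArea(k),(x,y,w,hh));
    for q in [(x+w/2,y),(x+w/2,y+hh)]: print("tray",Ro.from_euler("z",-.12).apply(onz(im,q,16)-[515.7,18,0]).round(1))
E
```

```text
clock: 25.82
eef_pos: [525.4, -52.3, 206.9]
tool_rot: [3.141, -0.001, 1.695]
force: [0.7, -1.0, -0.5]
width: 42.4
gripper_force: 0.0
clock: 26.32
eef_pos: [534.0, -134.2, 204.4]
tool_rot: [-3.14, 0.0, 1.688]
force: [0.2, 0.6, 0.3]
width: 43.1
gripper_force: 0.0
shift/100 (cur tool) [1.96, -5.142, 2.052] after rot [-5.34, 1.342, -2.044] twist/180deg [0.6641, 0.7473, -0.0008]
{'clock': 26.325, 'eef_pos': [533.998, -134.176, 204.365], 'tool_rot': [-3.14, 0.0, 1.688], 'width': 43.094, 'qpos': [0.709, 0.665, -0.816, 1.831, 0.603, 0.915, -0.269], 'force': [0.187, 0.567, 0.281]}
scraper_old [([239.0, 0.0, 42.0, 168.0], 0.97), ([376.0, 181.0, 59.0, 130.0], 0.68)]
divider_top []
tray [([170.0, 1.0, 178.0, 188.0], 0.73)]
block_wood [([239.0, 1.0, 38.0, 168.0], 0.49)]
pred handle/blade ends [254.45272598 -30.45299427] [254.69408993 164.23409327] end wall inner/outer [254.68505164 181.48597717] [254.6923503  187.43856123]
0.0 (254, 0, 2, 2)
tray [ 0.4 -4.4 16. ]
tray [ 0.4 -5.9 16. ]
1778.5 (241, 0, 28, 85)
tray [ 0.4 -4.4 16. ]
tray [  0.4 -72.4  16. ]
1933.5 (236, 98, 42, 67)
tray [  2.2 -83.8  16. ]
tray [   2.3 -147.3   16. ]
```

```bash
python3 -c "
from h import *
for n in ('side','scene'):
    im=cap(n);T=lambda P:Ro.from_euler('z',.12).apply(P)+[515.7,18,0]
    for l in ('scraper_old','scraper_red','block_wood'): print(n,l,[(np.round(b['rect']).tolist(),round(b['score'],2)) for b in optics.boxes_of(n,l)[:2]])
    print(proj(im,T([0,17,16])),proj(im,T([0,-147,16])))
print(order.finish_job())"
```

```text
side scraper_old [([228.0, 198.0, 24.0, 29.0], 0.78), ([287.0, 230.0, 51.0, 31.0], 0.74)]
side scraper_red [([205.0, 292.0, 79.0, 26.0], 0.91)]
side block_wood [([212.0, 172.0, 18.0, 20.0], 0.78)]
[234.23790995 198.09062374] [244.53979431 228.0506413 ]
scene scraper_old [([284.0, 219.0, 52.0, 25.0], 0.73), ([222.0, 203.0, 31.0, 34.0], 0.59)]
scene scraper_red [([269.0, 283.0, 54.0, 45.0], 0.96), ([175.0, 146.0, 23.0, 15.0], 0.36)]
scene block_wood [([190.0, 184.0, 28.0, 20.0], 0.67)]
[221.4960253  206.91781481] [249.19755112 233.45491582]
the job is handed in; nothing more can be done
None
```

I handed the job in at about 26.5 s: the dial stands on 7, the rusty scraper lies lengthwise in the right bay clear of the walls and released, and the camera checks show the block and the red scraper where they were.

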